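# Cover the tub and weigh the cover down

### The job

Cover the open white tub that stands beside the chopping block. Stand the green-capped spice jar from the blue cover upright on the table, slide the thin cover along the chopping block until at least half of its tab sticks out over the block's edge, then pick it up by the tab, lay it flat and centred on the tub and let go, and finally stand the jar upright on the middle of the cover as a weight. Do not drop the cover or tip the jar over, and leave the other things on the table where they are.

Things in the scene. Friction and masses are not known exactly. Their poses are not given: they have to be found in the camera images.
- chopping_block: fixed wooden chopping block, 200 (x) x 200 (y) x 45 mm high; origin at the centre of its underside, so its top is 45 mm up and its edges lie 100 mm from the origin along its own x and y. It may be turned up to 0.25 rad and may stand to the right or the left of the tub
- cover_centre (a point): centre of the disc of the thin blue cover, mid-thickness: stiff plastic disc 130 mm across, 3 mm thick, with a flat tab to its own -x; about 80 g, z up. It starts wholly on top of the chopping block, tab toward the robot, the jar on it. Too thin to be gripped while it lies on a surface; it slides easily on the wood: fingertips pressed on it with 5 to 20 N drag it along
- cover_tab (a point): centre of the cover's tab (46 mm wide, 3 mm thick, sticks out 50 mm from the disc's rim), 90 mm from cover_centre along the cover's -x, mid-thickness; half of the tab lies beyond it. Once past the block's edge it has 45 mm of free space below, so a gripper from above can take it across its 46 mm width
- jar_centre (a point): centre (half-way up, 53 mm above its underside) of the green-capped spice jar, an upright cylinder 46 mm across and 106 mm tall, about 0.2 kg; z axis up. At the start it stands on the disc of the cover
- tub_mouth (a point): centre of the mouth of the round white tub, 80 mm above its underside (level with its rim). Rim 107 mm across, 80 mm high, foot 82 mm across; loose, about 0.5 kg; z axis up
- dark_cap_jar: bystander: spice jar with a dark brown cap, 44 mm across, 105 mm tall; origin at the centre of its underside
- tape_roll: bystander: tan roll of parcel tape lying flat, 94 mm across, 48 mm high; origin at the centre of its underside
- black_marker: bystander: white marker with black cap lying along its y, 135 x 17 x 16 mm; origin at the centre of its underside
Not all that is in view belongs to the job. What is shaped like the part that bears jar_centre but orange or pink is not meant.

How it is judged:
By the outcome, as a careful person would: the job done as asked, in the order asked, and still so for the second after the job is handed in, with the robot touching nothing.
It also fails if it takes over 64 s, if anything falls off the work surface, if the arm or the gripper's body presses on something with over 40 N, if the wrist force passes 120 N, or if a joint passes its speed limit or range.

### The arm

A 6-joint arm with a two-finger parallel gripper is mounted at the origin on a cart in front of the work surface, level with it; the furniture and walls round the work are solid. World frame = base frame: x ahead of the robot, y to its left, z up, the work surface at z = 0. Lengths are in m, angles in rad, forces in N, time in s.
With the tool pointing down it reaches from about 0.375 to 0.9 m from the base axis. Payload 3.1 kg.
Tool frame: the origin (TCP) lies midway between the tips of the shut fingers; the grasp point (between the pads) lies 19 mm behind it (manip.grasp_offset is the distance from the TCP to the grasp point, in m); z points along the fingers, y is the line along which they close (so a half turn about z gives the same grasp; the last joint's range is limited). The gripper opens to 85 mm and grips with 20 to 120 N. Pads are 22 mm wide; open, the fingers measure 114 mm over their backs; the gripper's body (76 mm by 85 mm) begins 54 mm behind the grasp point. The pads swing forward as they close: fully open they stand 13 mm farther back than shut.
Start: joints at [1.101, 0.527, 1.433, -0, 1.181, -0.178], TCP at [0.179, 0.599, 0.231] pointing down, gripper open.
Joint ranges: [-3.08, 3.08], [-0.75, 2.2], [0.22, 2.44], [-1.43, 4.57], [0, 2.65], [-2.85, 2.85]. Speed limits (rad/s): [2.79, 2.79, 3.14, 3.14, 3.14, 3.14].

### API

Orientations are given as a unit quaternion [x, y, z, w].
In Python, from station import sensors, cams, order, manip gives the robot as it stands.
- The arm moves only by the tool move_arm, never from a script. Its argument "targets" is a list of rows, each an object of numbers: "dx", "dy", "dz": the shift along the world's x, y, z normalised to -1 to 1, where 1 is 25 mm; "rx", "ry", "rz": the turn, a rotation vector about the world's x, y, z normalised to -1 to 1, where 1 is 30 degrees. A call has exactly 10 rows; each row shifts and turns the commanded pose from where the row before left it; what a row does not reach is not made up. A row lasts 1/8 s, in which the tool goes at most 62.5 mm and 10.7 degrees, less where a joint would pass 70% of its speed; a pose out of reach is approached as far as the arm can. A call with a number of a shift or a turn outside -1 to 1 is refused whole. A call with a gripper value outside its range is refused whole. "claw" is the opening in per cent of the stroke, from 0 (shut) to 100 (fully open), set as the call begins (left out, the last holds). The fingers move at their own pace and stop on an object; "newtons" is the grip in N (left out, the last holds). Time passes only in rows, so rows that do not move let the fingers close, or fill a call up. It gives the time, the measured TCP pose, the force, the opening and the grip force at its end, in the units of the state.
- sensors.sense(): the state, without advancing time (a new reading comes with each control period).
- cams.snapshot(name): name is "scene" or "top" or "wrist"; returns the picture (384x512x3 uint8, red, green, blue); there is no depth.
- cams.camera_model(name): a dict with "fx", "fy", "cx", "cy" (pixels), "extrinsics" (4x4, takes a point from world to camera coordinates). Camera axes: x right, y down, z forward; pixel columns grow to the right and rows downward; lengths in m; the calibration is good to about 2 mm. A picture is of the moment at which its call begins: read the wrist's pose just before it. camera_model takes no time and is no camera call; for the wrist camera it gives the pose at the moment of the call.
- order.sign_off(): hands the job in; it is judged then, once.
The state is a dict: "t": time; "q": joint angles; "qd": joint speeds; "tau": joint torques, N m; "tcp_pos": TCP position; "tool_rot": TCP orientation; "force": force on the tool from outside, world axes, zero at the start; "ft_torque": the same for the moment, N m; "finger_gap": opening from 0.0 (shut) to 1.0 (fully open); "gripper_force": force on a finger pad.
Only numpy, scipy, OpenCV 4.12 (cv2) and the standard library are available. Lean on these libraries where they do the work, as an engineer would, in place of code of your own. Each camera call takes 0.05 s, during which the arm holds its last target. There are 200 camera calls.

## Working session

There is one attempt and no reset: what is moved stays moved. The work goes in short steps, Python scripts to look and compute and a tool call to move; the robot and the scene stay as the last step left them, time stands still between calls to the robot, and variables do not carry over. Pictures are saved under pics/ and viewed, at most 10 in all, crops included, and the job is handed in when it is done.

Besides the shell and the picture viewer there is one more tool, called after "Call:" as name([rows], argument=value, ...), one row to a line, values as JSON. move_arm: Moves the arm, as the interface text tells. Scaled input: -1 to 1 covers 25 mm each way for a shift and 30 degrees each way for a turn. Its arguments: {"type":"object","properties":{"targets":{"type":"array"},"claw":{"type":"number"},"newtons":{"type":"number"}},"required":["targets"]}

```bash
ls; mkdir -p pics; python3 - <<'E'
from station import sensors,cams,order,manip
import cv2,numpy as np
print(sensors.sense()); print(manip.grasp_offset)
for n in("scene","top"):
    im=cams.snapshot(n); cv2.imwrite(f"pics/{n}0.png",im[:,:,::-1]); m=cams.camera_model(n); print(n,m)
E
```

```text
pics
{'t': 0.0, 'q': array([ 1.10149509e+00,  5.28459588e-01,  1.43389138e+00, -5.23304881e-05,
        1.18137554e+00, -1.78527807e-01]), 'qd': array([ 0.00202743,  0.00054468,  0.00178744, -0.00057823,  0.00146026,
        0.00061593]), 'tau': array([ 7.66469766e-04, -4.42358816e+01, -1.78026563e+01, -1.56487649e-04,
        8.10240948e-03, -1.23237271e-06]), 'tcp_pos': array([0.17886154, 0.59812403, 0.23034112]), 'tool_rot': array([ 1.44865140e-01,  9.89450834e-01, -1.01914443e-03, -3.16644135e-04]), 'force': array([-0.82528869, -0.0585908 , -0.34922556]), 'ft_torque': array([-0.00607663, -0.01237175, -0.02867039]), 'gripper_force': 0.0, 'finger_gap': 1.0022293166071863}
0.0187
scene {'fx': 352.29842586305364, 'fy': 352.29842586305364, 'cx': 252.0687067667758, 'cy': 199.155333609804, 'extrinsics': array([[ 0.77628299, -0.63029918,  0.01037616, -0.63978127],
       [-0.39447433, -0.49854604, -0.77190793,  0.14868353],
       [ 0.49170593,  0.59512587, -0.63564966,  1.20028289],
       [ 0.        ,  0.        ,  0.        ,  1.        ]])}
top {'fx': 360.3816147054962, 'fy': 360.3816147054962, 'cx': 258.4824961560328, 'cy': 191.591218149494, 'extrinsics': array([[ 0.03542665, -0.99936691, -0.00327729, -0.29237737],
       [-0.9754864 , -0.03386704, -0.21743807,  0.56872654],
       [ 0.21718942,  0.01090005, -0.97606862,  1.03023945],
       [ 0.        ,  0.        ,  0.        ,  1.        ]])}
```

View pics/scene0.png

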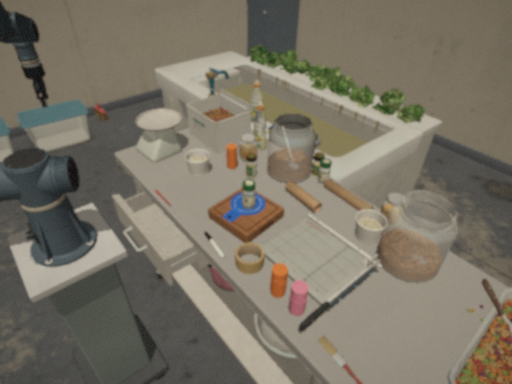

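View pics/top0.png

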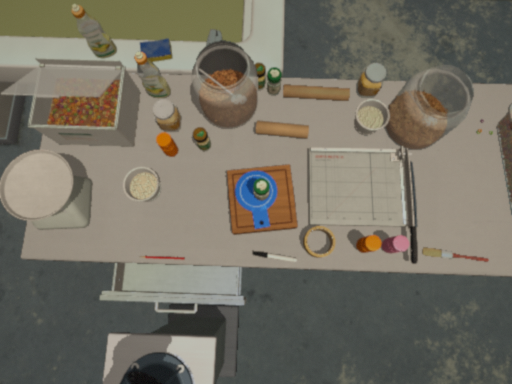

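The scene view shows the block at about (246,213) with the blue cover and the jar on it. The top view has the block at (262,200), cover disc (257,190), tab (261,217), marker (275,256), tape (319,241) and the reachable tub at (142,184). Next I'll zoom in.

```bash
cat > h.py <<'E'
import numpy as np,cv2
from station import sensors,cams,order,manip
def ray(m,u,v,z):
    E=m["extrinsics"];R=E[:3,:3];c=-R.T@E[:3,3]
    d=R.T@np.array([(u-m["cx"])/m["fx"],(v-m["cy"])/m["fy"],1]);return c+d*(z-c[2])/d[2]
def proj(m,p):
    q=m["extrinsics"]@np.append(p,1);return np.array([m["cx"]+m["fx"]*q[0]/q[2],m["cy"]+m["fy"]*q[1]/q[2]])
E
python3 - <<'E'
from h import *
m=cams.camera_model("top");s=cams.camera_model("scene")
for n,u,v,z in(("block",262,200,.045),("tub",142,184,.08),("disc",257,190,.0465),("tab",261,217,.0465),("jarcap",261,187,.154),("tub2",372,115,.08)): print(n,ray(m,u,v,z).round(3))
for n,u,v,z in(("tub",198,153,.08),("jarcap",249,184,.154)): print(n,ray(s,u,v,z).round(3))
t=cv2.imread("pics/top0.png");c=cv2.imread("pics/scene0.png")
a=cv2.resize(t[120:270,110:345],None,fx=3.2,fy=3.2,interpolation=cv2.INTER_CUBIC);cv2.imwrite("pics/a.png",a)
b=cv2.resize(c[130:280,170:330],None,fx=4,fy=4,interpolation=cv2.INTER_CUBIC);cv2.imwrite("pics/b.png",b)
E
```

```text
block [ 0.556 -0.284  0.045]
tub [0.586 0.077 0.08 ]
disc [ 0.587 -0.267  0.046]
tab [ 0.504 -0.282  0.046]
jarcap [ 0.571 -0.28   0.154]
tub2 [ 0.832 -0.618  0.08 ]
tub [0.602 0.093 0.08 ]
jarcap [ 0.574 -0.289  0.154]
```

View pics/a.png

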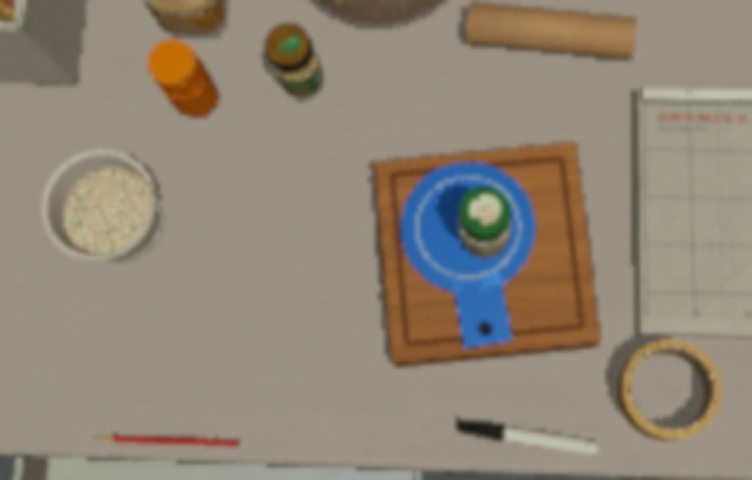

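View pics/b.png

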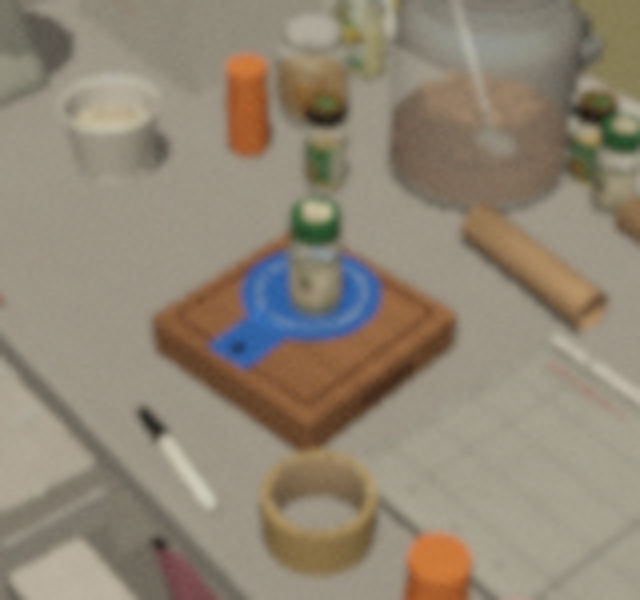

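The zooms show the tub rim centred near crop (101,205), the block's lower edge from (393,363) to (598,342), the tab hole at (485,328) and the cap at (486,210). The blue and wood masks look clean, so I'll measure from them.

```bash
cat >> h.py <<'E'
from scipy.optimize import least_squares
def biggest(mask):
    cs,_=cv2.findContours(mask.astype(np.uint8),cv2.RETR_EXTERNAL,cv2.CHAIN_APPROX_NONE);return max(cs,key=cv2.contourArea)
def plane(m,c,z): return np.array([ray(m,u,v,z)[:2] for u,v in np.asarray(c).reshape(-1,2)])
def bluemask(im):
    h=cv2.cvtColor(im,cv2.COLOR_BGR2HSV);return cv2.inRange(h,(100,130,60),(125,255,255))
def cover(m,im,z):
    """centre, tab direction, radius from the blue contour on plane z"""
    P=plane(m,biggest(bluemask(im)),z)
    c=P.mean(0);r=.065
    for _ in range(8):
        k=np.abs(np.hypot(*(P-c).T)-.066)<(.02 if _<4 else .005)
        s=least_squares(lambda x:np.hypot(*(P[k]-x[:2]).T)-x[2],[*c,.065],loss="soft_l1",f_scale=.002).x;c,r=s[:2],s[2]
    far=P[np.hypot(*(P-c).T)>.08];d=far.mean(0)-c
    return c,r,d/np.linalg.norm(d),np.hypot(*(P-c).T).max()
E
python3 - <<'E'
from h import *
for n in("top","scene"):
    im=cv2.imread(f"pics/{n}0.png");m=cams.camera_model(n);h=cv2.cvtColor(im,cv2.COLOR_BGR2HSV)
    c,r,d,f=cover(m,im,.048);print(n,"cover",c.round(4),"r",r.round(4),"tabdir",d.round(3),"far",f.round(4))
    # block: wood+blue, region around cover
    roi=np.zeros(h.shape[:2],np.uint8);u,v=proj(m,[*c,.045]).astype(int);roi[v-45:v+60,u-55:u+55]=1
    w=(cv2.inRange(h,(3,90,40),(22,255,255))|bluemask(im))*roi
    w=cv2.morphologyEx(w,cv2.MORPH_CLOSE,np.ones((5,5)))
    if n=="top":
        P=plane(m,biggest(w),.045);R=cv2.minAreaRect((P*1000).astype(np.float32));print("block",R)
    # green cap
    g=cv2.inRange(h,(40,80,20),(90,255,200))*roi;roi2=g
    P=biggest(g).reshape(-1,2);b=cv2.boundingRect(P);print("cap bbox",b,ray(m,b[0]+b[2]/2-.5,b[1]+b[3]/2-.5,.15).round(4))
    # tub rim: bright low-sat
    tu,tv=((142,184) if n=="top" else (198,155))
    roi=np.zeros(h.shape[:2],np.uint8);roi[tv-30:tv+30,tu-30:tu+30]=1
    bg=np.median(im[tv-24:tv+24,tu-30:tu-22].reshape(-1,3),0);print("bg",bg, im[tv,tu-24:tu+24:2].sum(1)//3)
    print("col",im[tv-24:tv+24:2,tu].sum(1)//3)
E
```

```text
top cover [ 0.5844 -0.2635] r 0.0624 tabdir [-0.98  -0.199] far 0.1128
block ((561.8207397460938, -280.80706787109375), (201.06015014648438, 200.9312286376953), 7.798892021179199)
cap bbox (254, 179, 15, 16) [ 0.5739 -0.2797  0.15  ]
bg [131. 144. 153.] [142 143 149 156 114 113 143 162 155 153 161 151 165 162 163 164 161 162
 166 157 132 129 142 142]
col [142 143 143 152 148 125 137 164 159 162 161 163 165 161 156 162 157 160
 163 161 154 142 143 142]
scene cover [ 0.5797 -0.2603] r 0.0652 tabdir [-0.959 -0.282] far 0.1079
cap bbox (243, 183, 11, 8) [ 0.5653 -0.2943  0.15  ]
bg [126. 143. 146.] [132 139 143 146 147 155 144 133 145 156 162 166 168 168 166 165 154 153
 149 148 147 145 146 146]
col [130 133 132 134 139 146 146 146 150 172 170 165 168 167 169 180 158 141
 140 141 139 144 150 146]
```

Call:
move_arm([
  {"dx":0.5,"dy":-1,"dz":0.3,"rz":0.04},
  {"dx":0.5,"dy":-1,"dz":0.3,"rz":0.04},
  {"dx":0.5,"dy":-1,"dz":0.3,"rz":0.04},
  {"dx":0.5,"dy":-1,"dz":0.3,"rz":0.04},
  {"dx":0.5,"dy":-1,"dz":0.3,"rz":0.04},
  {"dx":0.5,"dy":-1,"dz":0.3,"rz":0.04},
  {"dx":0.5,"dy":-1,"dz":0.3,"rz":0.04},
  {"dx":0.5,"dy":-1,"dz":0.3,"rz":0.04},
  {"dx":0.5,"dy":-1,"dz":0.3,"rz":0.04},
  {"dx":0.5,"dy":-1,"dz":0.3,"rz":0.04},
])

```text
schema error: expected keys dx, dy, dz, rx, ry, rz
```

Call:
move_arm([
  {"dx":0.5,"dy":-1,"rz":0.04},
  {"dx":0.5,"dy":-1,"rz":0.04},
  {"dx":0.5,"dy":-1,"rz":0.04},
  {"dx":0.5,"dy":-1,"rz":0.04},
  {"dx":0.5,"dy":-1,"rz":0.04},
  {"dx":0.5,"dy":-1,"rz":0.04},
  {"dx":0.5,"dy":-1,"rz":0.04},
  {"dx":0.5,"dy":-1,"rz":0.04},
  {"dx":0.5,"dy":-1,"rz":0.04},
  {"dx":0.5,"dy":-1,"rz":0.04},
])

```text
schema error: expected keys dx, dy, dz, rx, ry, rz
```

```bash
python3 - <<'E'
from h import *
s=sensors.sense();print(s["t"],s["tcp_pos"],s["tool_rot"],s["q"].round(2))
m=cams.camera_model("wrist");im=cams.snapshot("wrist");cv2.imwrite("pics/w1.png",im[:,:,::-1])
E=m["extrinsics"];print(m["fx"],(-E[:3,:3].T@E[:3,3]).round(3),E[:3,:3].round(2),"tub at",proj(m,[.59,.08,.08]),"jar",proj(m,[.574,-.28,.15]))
E
```

```text
0.1 [0.17889674 0.59819108 0.23042915] [ 1.44905143e-01  9.89445078e-01 -9.16904845e-04 -3.09050578e-04] [ 1.1   0.53  1.43  0.    1.18 -0.18]
336.3413706910494 [0.103 0.621 0.374] [[ 0.29  0.96 -0.  ]
 [ 0.91 -0.27  0.31]
 [ 0.29 -0.09 -0.95]] tub at [-10.47060363 546.16019806] jar [-306.83248233  660.31206366]
```

View pics/w1.png

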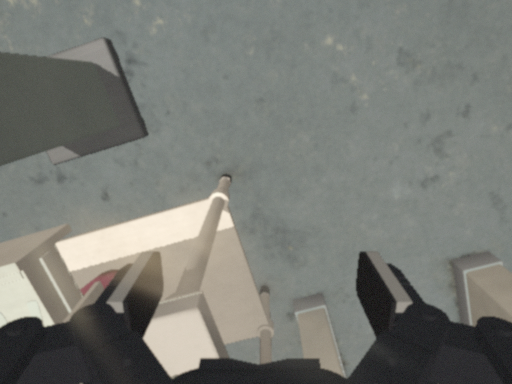

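The arm had not moved because every row needs all six keys. The picture shows only the floor and the drawer, with the fingers at the bottom. I'll resend with complete rows.

Call:
move_arm([
  {"dx":0.5,"dy":-1,"dz":0.3,"rx":0,"ry":0,"rz":0.04},
  {"dx":0.5,"dy":-1,"dz":0.3,"rx":0,"ry":0,"rz":0.04},
  {"dx":0.5,"dy":-1,"dz":0.3,"rx":0,"ry":0,"rz":0.04},
  {"dx":0.5,"dy":-1,"dz":0.3,"rx":0,"ry":0,"rz":0.04},
  {"dx":0.5,"dy":-1,"dz":0.3,"rx":0,"ry":0,"rz":0.04},
  {"dx":0.5,"dy":-1,"dz":0.3,"rx":0,"ry":0,"rz":0.04},
  {"dx":0.5,"dy":-1,"dz":0.3,"rx":0,"ry":0,"rz":0.04},
  {"dx":0.5,"dy":-1,"dz":0.3,"rx":0,"ry":0,"rz":0.04},
  {"dx":0.5,"dy":-1,"dz":0.3,"rx":0,"ry":0,"rz":0.04},
  {"dx":0.5,"dy":-1,"dz":0.3,"rx":0,"ry":0,"rz":0.04},
])

```text
t: 1.4
tcp_pos: [0.3043, 0.3478, 0.3064]
tool_rot: [0.04, 0.999, -0.0, -0.0]
force: [0.7, -0.1, 0.9]
finger_gap: 1.0
gripper_force: 0.0
```

Call:
move_arm([
  {"dx":0.5,"dy":-1,"dz":0,"rx":0,"ry":0,"rz":0.04},
  {"dx":0.5,"dy":-1,"dz":0,"rx":0,"ry":0,"rz":0.04},
  {"dx":0.5,"dy":-1,"dz":0,"rx":0,"ry":0,"rz":0.04},
  {"dx":0.5,"dy":-1,"dz":0,"rx":0,"ry":0,"rz":0.04},
  {"dx":0.5,"dy":-1,"dz":0,"rx":0,"ry":0,"rz":0.04},
  {"dx":0.5,"dy":-1,"dz":0,"rx":0,"ry":0,"rz":0.04},
  {"dx":0.5,"dy":-1,"dz":0,"rx":0,"ry":0,"rz":0.04},
  {"dx":0.5,"dy":-1,"dz":0,"rx":0,"ry":0,"rz":0.04},
  {"dx":0.5,"dy":-1,"dz":0,"rx":0,"ry":0,"rz":0.04},
  {"dx":0.5,"dy":-1,"dz":0,"rx":0,"ry":0,"rz":0.04},
])

```text
t: 2.65
tcp_pos: [0.4293, 0.0979, 0.3062]
tool_rot: [-0.064, 0.998, 0.0, -0.0]
force: [-0.1, 0.4, 1.3]
finger_gap: 1.0
gripper_force: 0.0
```

```bash
python3 - <<'E'
from h import *
s=sensors.sense();print(s["t"],s["tcp_pos"],s["tool_rot"],s["q"].round(2))
m=cams.camera_model("wrist");im=cams.snapshot("wrist");cv2.imwrite("pics/w2.png",im[:,:,::-1]);np.save("w2.npy",m["extrinsics"])
print("tub at",proj(m,[.59,.08,.08]),"jar",proj(m,[.574,-.28,.15]))
E
```

```text
2.65 [0.42927892 0.09788747 0.30616243] [-6.42960016e-02  9.97930855e-01  4.15500898e-05 -1.73484720e-04] [-0.03  0.18  1.77  0.    1.19 -1.73]
tub at [228.80569251 276.83315853] jar [-131.64157322  262.11562625]
```

View pics/w2.png

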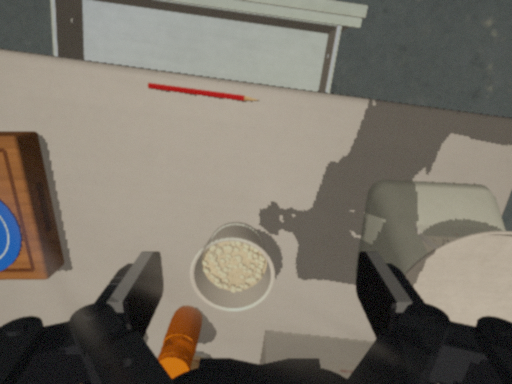

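The wrist view has the tub rim spanning about u 190..275 with its bottom at v 310. The block edge is at the left, and an orange decoy at (180,340) stands near the tub. I'll refine the rim by a radial edge fit.

```bash
python3 - <<'E'
from h import *
def fit(m,im,c,angs):
    g=cv2.GaussianBlur(im.astype(np.float32).mean(2),(3,3),0)
    for it in range(3):
        pts=[];rr=np.arange(.044,.063,.0005)
        for a in angs:
            w=np.array([proj(m,[c[0]+r*np.cos(a),c[1]+r*np.sin(a),.08]) for r in rr]).astype(np.float32)
            p=cv2.remap(g,w[None,:,0],w[None,:,1],cv2.INTER_LINEAR)[0]
            i=np.argmin(np.gradient(cv2.GaussianBlur(p[None],(5,1),0)[0]));pts.append([c[0]+rr[i]*np.cos(a),c[1]+rr[i]*np.sin(a)])
        P=np.array(pts)
        s=least_squares(lambda x:np.hypot(*(P-x).T)-.0535,c,loss="soft_l1",f_scale=.001).x;c=s
    f=least_squares(lambda x:np.hypot(*(P-x[:2]).T)-x[2],[*c,.0535],loss="soft_l1",f_scale=.001).x
    return c.round(4),f.round(4),np.abs(np.hypot(*(P-c).T)-.0535).mean().round(4)
m=cams.camera_model("wrist");m["extrinsics"]=np.load("w2.npy");im=cv2.imread("pics/w2.png")
print("start",ray(m,232.5,270,.08));print(fit(m,im,ray(m,232.5,270,.08)[:2],np.linspace(-1.3,1.3,40)),fit(m,im,ray(m,232.5,270,.08)[:2],np.linspace(-1.8,1.8,50)))
m=cams.camera_model("top");im=cv2.imread("pics/top0.png")
print(fit(m,im,np.array([.585,.077]),np.linspace(-3.1,3.1,60)),fit(m,im,np.array([.585,.077]),np.linspace(1.6,4.6,60)))
E
```

```text
start [0.57962128 0.08360162 0.08      ]
(array([0.5872, 0.0833]), array([0.5875, 0.0833, 0.0532]), np.float64(0.0001)) (array([0.5872, 0.0833]), array([0.5873, 0.0833, 0.0534]), np.float64(0.0001))
(array([0.588 , 0.0838]), array([0.5878, 0.0838, 0.0544]), np.float64(0.0013)) (array([0.5862, 0.0838]), array([0.5865, 0.0838, 0.0537]), np.float64(0.0007))
```

Call:
move_arm([
  {"dx":0,"dy":-1,"dz":0,"rx":0,"ry":0,"rz":0},
  {"dx":0,"dy":-1,"dz":0,"rx":0,"ry":0,"rz":0},
  {"dx":0,"dy":-1,"dz":0,"rx":0,"ry":0,"rz":0},
  {"dx":0,"dy":-1,"dz":0,"rx":0,"ry":0,"rz":0},
  {"dx":0,"dy":-1,"dz":0,"rx":0,"ry":0,"rz":0},
  {"dx":0,"dy":-1,"dz":0,"rx":0,"ry":0,"rz":0},
  {"dx":0,"dy":-1,"dz":0,"rx":0,"ry":0,"rz":0},
  {"dx":0,"dy":-1,"dz":0,"rx":0,"ry":0,"rz":0},
  {"dx":0,"dy":-1,"dz":0,"rx":0,"ry":0,"rz":0},
  {"dx":0,"dy":-1,"dz":0,"rx":0,"ry":0,"rz":0},
])

```text
t: 3.95
tcp_pos: [0.4289, -0.1517, 0.3061]
tool_rot: [-0.064, 0.998, 0.0, -0.0]
force: [0.5, 0.3, -0.1]
finger_gap: 1.001
gripper_force: 0.0
```

Call:
move_arm([
  {"dx":0.2,"dy":-1,"dz":0,"rx":0,"ry":0,"rz":0},
  {"dx":0.2,"dy":-1,"dz":0,"rx":0,"ry":0,"rz":0},
  {"dx":0.2,"dy":-1,"dz":0,"rx":0,"ry":0,"rz":0},
  {"dx":0.2,"dy":-1,"dz":0,"rx":0,"ry":0,"rz":0},
  {"dx":0.2,"dy":-1,"dz":0,"rx":0,"ry":0,"rz":0},
  {"dx":0.2,"dy":0,"dz":0,"rx":0,"ry":0,"rz":0},
  {"dx":0.2,"dy":0,"dz":0,"rx":0,"ry":0,"rz":0},
  {"dx":0,"dy":0,"dz":0,"rx":0,"ry":0,"rz":0},
  {"dx":0,"dy":0,"dz":0,"rx":0,"ry":0,"rz":0},
  {"dx":0,"dy":0,"dz":0,"rx":0,"ry":0,"rz":0},
])

```text
t: 5.2
tcp_pos: [0.4641, -0.2757, 0.3064]
tool_rot: [-0.064, 0.998, 0.0, -0.0]
force: [-0.6, -0.6, -1.1]
finger_gap: 1.001
gripper_force: 0.0
```

```bash
python3 - <<'E'
from h import *
s=sensors.sense();print(s["t"],s["tcp_pos"],s["q"].round(2))
m=cams.camera_model("wrist");im=cams.snapshot("wrist")[:,:,::-1].copy();cv2.imwrite("pics/w3.png",im);np.save("w3.npy",m["extrinsics"])
c,r,d,f=cover(m,im,.048);print("cover",c,"r",r,"tab",d,"far",f)
h=cv2.cvtColor(im,cv2.COLOR_BGR2HSV)
w=cv2.inRange(h,(3,90,40),(22,255,255))|bluemask(im);b=biggest(cv2.morphologyEx(w,cv2.MORPH_CLOSE,np.ones((7,7))))
print("block",cv2.minAreaRect((plane(m,b,.045)*1000).astype(np.float32)))
g=biggest(cv2.inRange(h,(40,80,20),(90,255,200)));print("cap",cv2.boundingRect(g))
E
```

```text
5.2 [ 0.46407338 -0.27571269  0.3064441 ] [-0.74  0.33  1.55 -0.    1.26 -2.44]
cover [ 0.57209614 -0.26092924] r 0.06495836335341505 tab [-0.96614706 -0.25799199] far 0.10451654380225169
block ((559.5685424804688, -281.33477783203125), (203.8361358642578, 197.9488067626953), 7.7809157371521)
cap (220, 269, 9, 20)
```

View pics/w3.png

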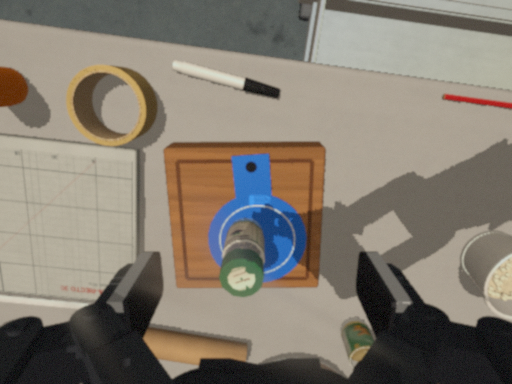

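Here the jar hides part of the disc. The tab is at u 233..270 and v 155..190, the cap is near (242,277), and the block looks square to the gripper. I'll refine the jar and cover positions.

```bash
cat >> h.py <<'E'
def cover2(m,im,z,c0):
    """disc fit with r fixed .065 on hull points near it, tab axis from tab contour points"""
    P=plane(m,biggest(bluemask(im)),z);c=np.array(c0,float)
    for _ in range(6):
        k=np.abs(np.hypot(*(P-c).T)-.065)<(.012 if _<3 else .004)
        c=least_squares(lambda x:np.hypot(*(P[k]-x).T)-.065,c,loss="soft_l1",f_scale=.001).x
    Q=P[(np.hypot(*(P-c).T)>.078)]
    (tc,wh,an)=cv2.minAreaRect((Q*1000).astype(np.float32))
    t=np.array(tc)/1000-c;return c,k.sum(),np.abs(np.hypot(*(P[k]-c).T)-.065).mean(),np.degrees(np.arctan2(-t[1],-t[0])),np.array(wh),an,np.hypot(*(P-c).T).max()
E
python3 - <<'E'
from h import *
m=cams.camera_model("wrist");m["extrinsics"]=np.load("w3.npy");im=cv2.imread("pics/w3.png")
print(cover2(m,im,.048,[.584,-.263]))
mt=cams.camera_model("top");it=cv2.imread("pics/top0.png");print(cover2(mt,it,.048,[.584,-.263]))
for z in(.15,.154): print("cap",ray(m,242,277,z).round(4))
h=cv2.cvtColor(im,cv2.COLOR_BGR2HSV)
g=cv2.morphologyEx(cv2.inRange(h,(40,60,20),(90,255,200)),cv2.MORPH_CLOSE,np.ones((11,11)));g[:230]=0;g[:,:200]=0;g[:,290:]=0
print(cv2.minEnclosingCircle(biggest(g)),cv2.boundingRect(biggest(g)))
(u,v),r=cv2.minEnclosingCircle(biggest(g));print(ray(m,u,v,.15))
print("jar axis pix",proj(m,[.574,-.28,.048]),proj(m,[.574,-.28,.154]))
E
```

```text
(array([ 0.58559117, -0.26505026]), np.int64(136), np.float64(0.0010525694177417365), np.float64(10.409101840742002), array([38.60154724, 44.65089417]), 11.5125093460083, np.float64(0.11630675813705824))
(array([ 0.58119766, -0.26341641]), np.int64(69), np.float64(0.0015311703329464656), np.float64(12.062442685564175), array([32.73600388, 42.18247604]), 10.826804161071777, np.float64(0.10957032475806291))
cap [ 0.5782 -0.2788  0.15  ]
cap [ 0.5756 -0.2789  0.154 ]
((241.52975463867188, 272.3809509277344), 23.602401733398438) (220, 251, 43, 45)
[ 0.57288155 -0.2799052   0.15      ]
jar axis pix [245.20355636 230.62727979] [241.11668025 275.49311975]
```

Call:
move_arm([
  {"dx":0.89,"dy":-0.025,"dz":-0.6,"rx":0,"ry":0,"rz":0},
  {"dx":0.89,"dy":-0.025,"dz":-0.6,"rx":0,"ry":0,"rz":0},
  {"dx":0.89,"dy":-0.025,"dz":-0.6,"rx":0,"ry":0,"rz":0},
  {"dx":0.89,"dy":-0.025,"dz":-0.6,"rx":0,"ry":0,"rz":0},
  {"dx":0.89,"dy":-0.025,"dz":-0.6,"rx":0,"ry":0,"rz":0},
  {"dx":0,"dy":0,"dz":-1,"rx":0,"ry":0,"rz":0},
  {"dx":0,"dy":0,"dz":-1,"rx":0,"ry":0,"rz":0},
  {"dx":0,"dy":0,"dz":-1,"rx":0,"ry":0,"rz":0},
  {"dx":0,"dy":0,"dz":-1,"rx":0,"ry":0,"rz":0},
  {"dx":0,"dy":0,"dz":-1,"rx":0,"ry":0,"rz":0},
])

```text
t: 6.5
tcp_pos: [0.5755, -0.2794, 0.1056]
tool_rot: [-0.064, 0.998, -0.0, 0.0]
force: [-0.0, -0.4, 0.3]
finger_gap: 0.998
gripper_force: 0.0
```

Call:
move_arm([
  {"dx":0,"dy":0,"dz":0,"rx":0,"ry":0,"rz":0},
  {"dx":0,"dy":0,"dz":0,"rx":0,"ry":0,"rz":0},
  {"dx":0,"dy":0,"dz":0,"rx":0,"ry":0,"rz":0},
  {"dx":0,"dy":0,"dz":0,"rx":0,"ry":0,"rz":0},
  {"dx":0,"dy":0,"dz":0,"rx":0,"ry":0,"rz":0},
  {"dx":0,"dy":0,"dz":0,"rx":0,"ry":0,"rz":0},
  {"dx":0,"dy":0,"dz":0,"rx":0,"ry":0,"rz":0},
  {"dx":0,"dy":0,"dz":0,"rx":0,"ry":0,"rz":0},
  {"dx":0,"dy":0,"dz":0,"rx":0,"ry":0,"rz":0},
  {"dx":0,"dy":0,"dz":0,"rx":0,"ry":0,"rz":0},
], claw=0, newtons=40)

```text
t: 7.75
tcp_pos: [0.5763, -0.28, 0.1078]
tool_rot: [-0.064, 0.998, -0.001, 0.001]
force: [-0.2, 0.1, 6.9]
finger_gap: 0.522
gripper_force: 41.6
```

Call:
move_arm([
  {"dx":0,"dy":0,"dz":0.6,"rx":0,"ry":0,"rz":0},
  {"dx":0,"dy":0,"dz":1,"rx":0,"ry":0,"rz":0},
  {"dx":-0.28,"dy":1,"dz":0.4,"rx":0,"ry":0,"rz":0},
  {"dx":-0.28,"dy":1,"dz":0,"rx":0,"ry":0,"rz":0},
  {"dx":-0.28,"dy":1,"dz":0,"rx":0,"ry":0,"rz":0},
  {"dx":-0.28,"dy":1,"dz":0,"rx":0,"ry":0,"rz":0},
  {"dx":-0.28,"dy":1,"dz":0,"rx":0,"ry":0,"rz":0},
  {"dx":-0.28,"dy":1,"dz":0,"rx":0,"ry":0,"rz":0},
  {"dx":-0.28,"dy":1,"dz":0,"rx":0,"ry":0,"rz":0},
  {"dx":-0.28,"dy":1,"dz":0,"rx":0,"ry":0,"rz":0},
])

```text
t: 9.0
tcp_pos: [0.5189, -0.0779, 0.1564]
tool_rot: [-0.064, 0.998, 0.0, -0.0]
force: [0.9, 0.3, -1.8]
finger_gap: 0.517
gripper_force: 41.4
```

Call:
move_arm([
  {"dx":0,"dy":0,"dz":-0.5,"rx":0,"ry":0,"rz":0},
  {"dx":0,"dy":0,"dz":-0.8,"rx":0,"ry":0,"rz":0},
  {"dx":0,"dy":0,"dz":-0.8,"rx":0,"ry":0,"rz":0},
  {"dx":0,"dy":0,"dz":-0.8,"rx":0,"ry":0,"rz":0},
  {"dx":0,"dy":0,"dz":-0.4,"rx":0,"ry":0,"rz":0},
  {"dx":0,"dy":0,"dz":-0.2,"rx":0,"ry":0,"rz":0},
  {"dx":0,"dy":0,"dz":-0.1,"rx":0,"ry":0,"rz":0},
  {"dx":0,"dy":0,"dz":-0.1,"rx":0,"ry":0,"rz":0},
  {"dx":0,"dy":0,"dz":-0.08,"rx":0,"ry":0,"rz":0},
  {"dx":0,"dy":0,"dz":0,"rx":0,"ry":0,"rz":0},
])

```text
t: 10.25
tcp_pos: [0.5195, -0.0794, 0.0619]
tool_rot: [-0.064, 0.998, -0.0, 0.0]
force: [0.2, 0.5, -2.0]
finger_gap: 0.52
gripper_force: 41.4
```

Call:
move_arm([
  {"dx":0,"dy":0,"dz":-0.04,"rx":0,"ry":0,"rz":0},
  {"dx":0,"dy":0,"dz":-0.04,"rx":0,"ry":0,"rz":0},
  {"dx":0,"dy":0,"dz":-0.04,"rx":0,"ry":0,"rz":0},
  {"dx":0,"dy":0,"dz":0,"rx":0,"ry":0,"rz":0},
  {"dx":0,"dy":0,"dz":0,"rx":0,"ry":0,"rz":0},
  {"dx":0,"dy":0,"dz":0,"rx":0,"ry":0,"rz":0},
  {"dx":0,"dy":0,"dz":0,"rx":0,"ry":0,"rz":0},
  {"dx":0,"dy":0,"dz":0,"rx":0,"ry":0,"rz":0},
  {"dx":0,"dy":0,"dz":0,"rx":0,"ry":0,"rz":0},
  {"dx":0,"dy":0,"dz":0,"rx":0,"ry":0,"rz":0},
])

```text
t: 11.5
tcp_pos: [0.5195, -0.0794, 0.0598]
tool_rot: [-0.064, 0.998, -0.0, 0.0]
force: [-1.8, 0.1, 6.5]
finger_gap: 0.52
gripper_force: 42.1
```

Call:
move_arm([
  {"dx":0,"dy":0,"dz":0,"rx":0,"ry":0,"rz":0},
  {"dx":0,"dy":0,"dz":0,"rx":0,"ry":0,"rz":0},
  {"dx":0,"dy":0,"dz":0,"rx":0,"ry":0,"rz":0},
  {"dx":0,"dy":0,"dz":0,"rx":0,"ry":0,"rz":0},
  {"dx":0,"dy":0,"dz":0,"rx":0,"ry":0,"rz":0},
  {"dx":0,"dy":0,"dz":0.4,"rx":0,"ry":0,"rz":0},
  {"dx":0,"dy":0,"dz":1,"rx":0,"ry":0,"rz":0},
  {"dx":0,"dy":0,"dz":1,"rx":0,"ry":0,"rz":0},
  {"dx":0,"dy":0,"dz":1,"rx":0,"ry":0,"rz":0},
  {"dx":0,"dy":0,"dz":1,"rx":0,"ry":0,"rz":0},
], claw=100)

```text
t: 12.75
tcp_pos: [0.5193, -0.0793, 0.1703]
tool_rot: [-0.064, 0.998, -0.0, 0.0]
force: [-0.6, 0.0, -0.3]
finger_gap: 0.998
gripper_force: 0.0
```

```bash
python3 - <<'E'
from h import *
for n in("top","scene"):
    im=cams.snapshot(n)[:,:,::-1].copy();cv2.imwrite(f"pics/{n}1.png",im);m=cams.camera_model(n)
    print(n,cover2(m,im,.048,[.584,-.264]))
a=cv2.resize(cv2.imread("pics/scene1.png")[120:280,150:330],None,fx=3,fy=3);b=cv2.resize(cv2.imread("pics/top1.png")[140:270,170:310],None,fx=3,fy=3);
o=np.zeros((480,800,3),np.uint8);o[:,:380]=a[:,80:460];o[:390,380:]=b;cv2.imwrite("pics/c.png",o)
E
```

```text
top (array([ 0.58077483, -0.26351435]), np.int64(66), np.float64(0.001478651829024527), np.float64(12.202016407256874), array([32.27521515, 41.72670746]), 10.826803207397461, np.float64(0.10904313253031972))
scene (array([ 0.57793151, -0.27219672]), np.int64(34), np.float64(0.0016367000159436857), np.float64(8.812408347273593), array([23.38707161, 37.11125946]), 11.916903495788574, np.float64(0.10279539525872962))
```

View pics/c.png

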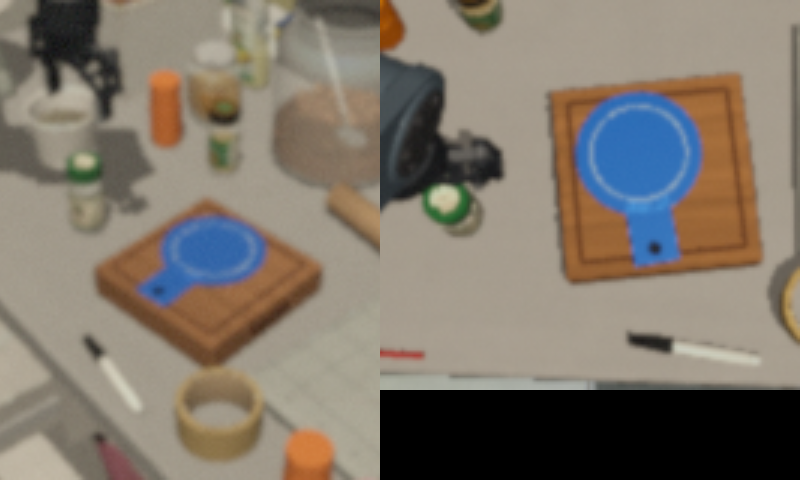

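The zoom shows the jar upright on the table at (85,195), and the cover unmoved and fully in view on the block.

Call:
move_arm([
  {"dx":0.23,"dy":-0.95,"dz":0,"rx":0,"ry":0,"rz":0},
  {"dx":0.23,"dy":-0.95,"dz":0,"rx":0,"ry":0,"rz":0},
  {"dx":0.23,"dy":-0.95,"dz":0,"rx":0,"ry":0,"rz":0},
  {"dx":0.23,"dy":-0.95,"dz":0,"rx":0,"ry":0,"rz":0},
  {"dx":0.23,"dy":-0.95,"dz":0,"rx":0,"ry":0,"rz":0},
  {"dx":0.23,"dy":-0.95,"dz":0,"rx":0,"ry":0,"rz":0},
  {"dx":0.23,"dy":-0.95,"dz":0,"rx":0,"ry":0,"rz":0},
  {"dx":0.23,"dy":-0.95,"dz":0,"rx":0,"ry":0,"rz":0},
  {"dx":0,"dy":0,"dz":-1,"rx":0,"ry":0,"rz":0},
  {"dx":0,"dy":0,"dz":-1,"rx":0,"ry":0,"rz":0},
], claw=0)

```text
t: 14.1
tcp_pos: [0.5658, -0.271, 0.1184]
tool_rot: [-0.064, 0.998, -0.0, 0.0]
force: [0.0, 1.1, -0.1]
finger_gap: 0.002
gripper_force: 0.0
```

Call:
move_arm([
  {"dx":0,"dy":0,"dz":-1,"rx":0,"ry":0,"rz":0},
  {"dx":0,"dy":0,"dz":-1,"rx":0,"ry":0,"rz":0},
  {"dx":0,"dy":0,"dz":-0.5,"rx":0,"ry":0,"rz":0},
  {"dx":0,"dy":0,"dz":-0.2,"rx":0,"ry":0,"rz":0},
  {"dx":0,"dy":0,"dz":-0.08,"rx":0,"ry":0,"rz":0},
  {"dx":0,"dy":0,"dz":-0.04,"rx":0,"ry":0,"rz":0},
  {"dx":0,"dy":0,"dz":-0.04,"rx":0,"ry":0,"rz":0},
  {"dx":0,"dy":0,"dz":0,"rx":0,"ry":0,"rz":0},
  {"dx":0,"dy":0,"dz":0,"rx":0,"ry":0,"rz":0},
  {"dx":0,"dy":0,"dz":0,"rx":0,"ry":0,"rz":0},
])

```text
t: 15.35
tcp_pos: [0.5659, -0.2696, 0.0481]
tool_rot: [-0.064, 0.998, -0.0, 0.001]
force: [-0.5, 0.2, 4.7]
finger_gap: -0.003
gripper_force: 2.8
```

Call:
move_arm([
  {"dx":0,"dy":0,"dz":-0.05,"rx":0,"ry":0,"rz":0},
  {"dx":0,"dy":0,"dz":0,"rx":0,"ry":0,"rz":0},
  {"dx":-0.15,"dy":-0.03,"dz":0,"rx":0,"ry":0,"rz":0},
  {"dx":-0.25,"dy":-0.05,"dz":0,"rx":0,"ry":0,"rz":0},
  {"dx":-0.25,"dy":-0.05,"dz":0,"rx":0,"ry":0,"rz":0},
  {"dx":-0.25,"dy":-0.05,"dz":0,"rx":0,"ry":0,"rz":0},
  {"dx":-0.25,"dy":-0.05,"dz":0,"rx":0,"ry":0,"rz":0},
  {"dx":0,"dy":0,"dz":0,"rx":0,"ry":0,"rz":0},
  {"dx":0,"dy":0,"dz":0,"rx":0,"ry":0,"rz":0},
  {"dx":0,"dy":0,"dz":0,"rx":0,"ry":0,"rz":0},
])

```text
t: 16.6
tcp_pos: [0.5386, -0.2767, 0.0481]
tool_rot: [-0.064, 0.998, -0.002, 0.002]
force: [0.4, 0.2, 10.4]
finger_gap: 0.0
gripper_force: 5.0
```

```bash
python3 - <<'E'
from h import *
for n in("top","scene"):
    im=cams.snapshot(n)[:,:,::-1].copy();cv2.imwrite(f"pics/{n}2.png",im);m=cams.camera_model(n)
    P=plane(m,biggest(bluemask(im)),.048); d=np.array([-.982,-.19]);print(n,"tip along tab",np.sort(P@d)[-5:].round(4), (np.sort(plane(m,biggest(bluemask(cv2.imread(f'pics/{n}1.png'))),.048)@d)[-5:]).round(4))
E
```

```text
top tip along tab [-0.3845 -0.3842 -0.384  -0.3837 -0.3836] [-0.4126 -0.4123 -0.4121 -0.4118 -0.4116]
scene tip along tab [-0.3844 -0.384  -0.3835 -0.3827 -0.3821] [-0.4154 -0.4147 -0.414  -0.4139 -0.4132]
```

Call:
move_arm([
  {"dx":-0.15,"dy":-0.03,"dz":0,"rx":0,"ry":0,"rz":0},
  {"dx":-0.25,"dy":-0.05,"dz":0,"rx":0,"ry":0,"rz":0},
  {"dx":-0.25,"dy":-0.05,"dz":0,"rx":0,"ry":0,"rz":0},
  {"dx":-0.25,"dy":-0.05,"dz":0,"rx":0,"ry":0,"rz":0},
  {"dx":-0.25,"dy":-0.05,"dz":0,"rx":0,"ry":0,"rz":0},
  {"dx":-0.15,"dy":-0.03,"dz":0,"rx":0,"ry":0,"rz":0},
  {"dx":0,"dy":0,"dz":0,"rx":0,"ry":0,"rz":0},
  {"dx":0,"dy":0,"dz":0,"rx":0,"ry":0,"rz":0},
  {"dx":0,"dy":0,"dz":0.2,"rx":0,"ry":0,"rz":0},
  {"dx":0,"dy":0,"dz":0.6,"rx":0,"ry":0,"rz":0},
])

```text
t: 17.95
tcp_pos: [0.5032, -0.2808, 0.0656]
tool_rot: [-0.064, 0.998, 0.001, -0.001]
force: [-0.6, 0.2, 0.3]
finger_gap: 0.005
gripper_force: 0.0
```

Call:
move_arm([
  {"dx":-0.6,"dy":0,"dz":1,"rx":0,"ry":0,"rz":0},
  {"dx":-0.6,"dy":0,"dz":1,"rx":0,"ry":0,"rz":0},
  {"dx":-0.6,"dy":0,"dz":1,"rx":0,"ry":0,"rz":0},
  {"dx":-0.6,"dy":0,"dz":1,"rx":0,"ry":0,"rz":0},
  {"dx":-0.6,"dy":0,"dz":1,"rx":0,"ry":0,"rz":0},
  {"dx":-0.6,"dy":0,"dz":1,"rx":0,"ry":0,"rz":0},
  {"dx":0,"dy":0,"dz":0.5,"rx":0,"ry":0,"rz":0},
  {"dx":0,"dy":0,"dz":0,"rx":0,"ry":0,"rz":0},
  {"dx":0,"dy":0,"dz":0,"rx":0,"ry":0,"rz":0},
  {"dx":0,"dy":0,"dz":0,"rx":0,"ry":0,"rz":0},
], claw=100)

```text
t: 19.2
tcp_pos: [0.4141, -0.2812, 0.2275]
tool_rot: [-0.064, 0.998, 0.001, -0.001]
force: [-0.1, -0.1, -0.0]
finger_gap: 0.997
gripper_force: 0.0
```

```bash
python3 - <<'E'
from h import *
s=sensors.sense();print(s["t"],s["tcp_pos"],s["q"].round(2))
m=cams.camera_model("wrist");im=cams.snapshot("wrist")[:,:,::-1].copy();cv2.imwrite("pics/w4.png",im);np.save("w4.npy",m["extrinsics"])
print(cover2(m,im,.048,[.527,-.277]));print(proj(m,[.527,-.277,.048]))
n="top";im=cams.snapshot(n)[:,:,::-1].copy();cv2.imwrite("pics/top3.png",im);m=cams.camera_model(n);print(cover2(m,im,.048,[.527,-.277]))
E
```

```text
19.2 [ 0.41409609 -0.28116622  0.22754068] [-0.82  0.37  1.74  0.    1.03 -2.52]
(array([ 0.52380276, -0.27706127]), np.int64(282), np.float64(0.0016396235640361565), np.float64(11.498206772325121), array([37.41861343, 44.7539444 ]), 11.498019218444824, np.float64(0.11405602065352449))
[249.49438945 265.19485778]
(array([ 0.51743865, -0.26694863]), np.int64(28), np.float64(0.0010152793347124205), np.float64(-27.289386409180747), array([0., 0.]), 0.0, np.float64(0.07542875264797093))
```

View pics/w4.png

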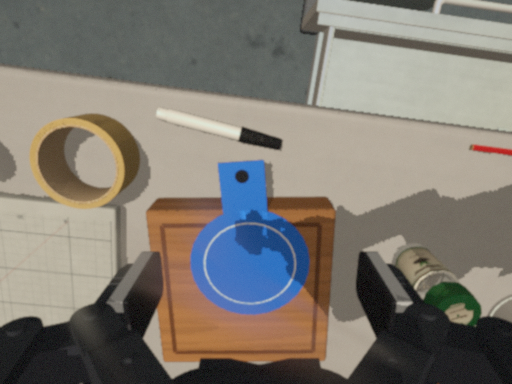

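Over half of the tab, at (243,180), overhangs the block edge, with the marker clear of it. Next is the grasp across the tab.

Call:
move_arm([
  {"dx":0.43,"dy":-0.28,"dz":-0.5,"rx":0,"ry":0,"rz":0.07},
  {"dx":0.43,"dy":-0.28,"dz":-0.5,"rx":0,"ry":0,"rz":0.07},
  {"dx":0,"dy":0,"dz":-1,"rx":0,"ry":0,"rz":0},
  {"dx":0,"dy":0,"dz":-1,"rx":0,"ry":0,"rz":0},
  {"dx":0,"dy":0,"dz":-1,"rx":0,"ry":0,"rz":0},
  {"dx":0,"dy":0,"dz":-1,"rx":0,"ry":0,"rz":0},
  {"dx":0,"dy":0,"dz":-1,"rx":0,"ry":0,"rz":0},
  {"dx":0,"dy":0,"dz":-1,"rx":0,"ry":0,"rz":0},
  {"dx":0,"dy":0,"dz":-0.8,"rx":0,"ry":0,"rz":0},
  {"dx":0,"dy":0,"dz":-0.34,"rx":0,"ry":0,"rz":0},
])

```text
t: 20.55
tcp_pos: [0.4355, -0.2954, 0.0229]
tool_rot: [-0.101, 0.995, 0.001, -0.001]
force: [-0.0, -0.0, 0.5]
finger_gap: 0.999
gripper_force: 0.0
```

Call:
move_arm([
  {"dx":0,"dy":0,"dz":0,"rx":0,"ry":0,"rz":0},
  {"dx":0,"dy":0,"dz":0,"rx":0,"ry":0,"rz":0},
  {"dx":0,"dy":0,"dz":0,"rx":0,"ry":0,"rz":0},
  {"dx":0,"dy":0,"dz":0,"rx":0,"ry":0,"rz":0},
  {"dx":0,"dy":0,"dz":0,"rx":0,"ry":0,"rz":0},
  {"dx":0,"dy":0,"dz":0,"rx":0,"ry":0,"rz":0},
  {"dx":0,"dy":0,"dz":0,"rx":0,"ry":0,"rz":0},
  {"dx":0,"dy":0,"dz":0,"rx":0,"ry":0,"rz":0},
  {"dx":0,"dy":0,"dz":0,"rx":0,"ry":0,"rz":0},
  {"dx":0,"dy":0,"dz":0,"rx":0,"ry":0,"rz":0},
], claw=0, newtons=60)

```text
t: 21.8
tcp_pos: [0.4361, -0.2961, 0.0253]
tool_rot: [-0.1, 0.995, -0.001, 0.0]
force: [0.2, 0.1, 5.5]
finger_gap: 0.511
gripper_force: 60.8
```

Call:
move_arm([
  {"dx":0,"dy":0,"dz":0.2,"rx":0,"ry":0,"rz":0},
  {"dx":0,"dy":0,"dz":0.4,"rx":0,"ry":0,"rz":0},
  {"dx":0,"dy":0,"dz":0.6,"rx":0,"ry":0,"rz":0},
  {"dx":0,"dy":0,"dz":0.6,"rx":0,"ry":0,"rz":0},
  {"dx":0,"dy":0,"dz":0.6,"rx":0,"ry":0,"rz":0},
  {"dx":0,"dy":0,"dz":0.6,"rx":0,"ry":0,"rz":0},
  {"dx":0,"dy":0,"dz":0.6,"rx":0,"ry":0,"rz":0},
  {"dx":0,"dy":0,"dz":0.6,"rx":0,"ry":0,"rz":0},
  {"dx":0,"dy":0,"dz":0.6,"rx":0,"ry":0,"rz":0},
  {"dx":0,"dy":0,"dz":0,"rx":0,"ry":0,"rz":0},
])

```text
t: 23.05
tcp_pos: [0.4364, -0.2963, 0.1464]
tool_rot: [-0.101, 0.995, -0.001, 0.001]
force: [0.8, 1.0, -1.7]
finger_gap: 0.515
gripper_force: 61.1
```

```bash
python3 - <<'E'
from h import *
s=sensors.sense();print(s["t"],s["tcp_pos"],s["ft_torque"],s["force"])
m=cams.camera_model("wrist");im=cams.snapshot("wrist")[:,:,::-1].copy();np.save("w5.npy",m["extrinsics"]);cv2.imwrite("pics/w5.png",im)
sc=cams.snapshot("scene")[:,:,::-1].copy();cv2.imwrite("pics/scene5.png",sc)
z=s["tcp_pos"][2]+.023
print(cover2(m,im,z,s["tcp_pos"][:2]+.09*np.array([.98,.199])))
o=np.zeros((384,800,3),np.uint8);o[:,:400]=cv2.resize(im,(400,300),interpolation=cv2.INTER_AREA).repeat(1,0)[:300].__class__((384,400,3),np.uint8)*0
o[:300,:400]=cv2.resize(im,(400,300));o[:,400:]=cv2.resize(sc[110:302,150:350],(400,384));cv2.imwrite("pics/d.png",o)
E
```

```text
23.05 [ 0.43635213 -0.29629793  0.1464441 ] [-0.01195545  0.06300553 -0.01688041] [ 0.79303532  0.97331226 -1.66276846]
(array([ 0.53767095, -0.27520888]), np.int64(116), np.float64(0.0016179984389803413), np.float64(11.026749186249896), array([53.92773438, 48.05435181]), 11.582724571228027, np.float64(0.129600913701413))
```

View pics/d.png

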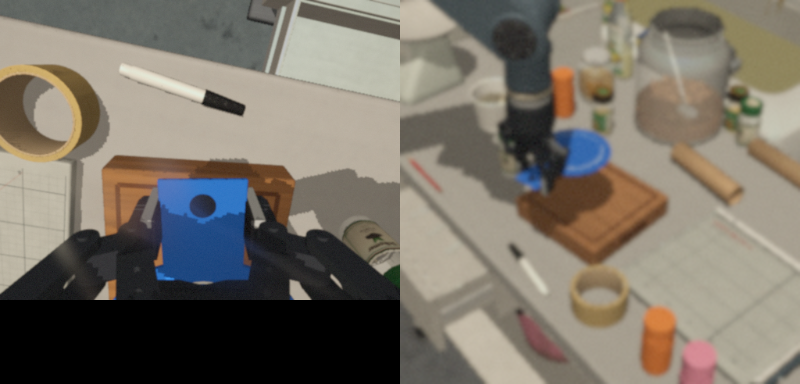

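The cover hangs from the gripper off the block, the tab hole is visible, and nothing else was disturbed. I'll check its tilt by comparing the scene-view disc with what a flat disc should give.

```bash
python3 - <<'E'
from h import *
m=cams.camera_model("wrist");m["extrinsics"]=np.load("w5.npy");im=cv2.imread("pics/w5.png");M=bluemask(im)
for v in range(232,350,12):
    u=np.flatnonzero(M[v,150:370])+150; print(v,u.min() if len(u) else 0,u.max() if len(u) else 0)
s=cams.camera_model("scene");sc=cv2.imread("pics/scene5.png");b=biggest(bluemask(sc)[:, :]);print(cv2.boundingRect(b),cv2.contourArea(b))
tcp=np.array([.4364,-.2963,.1464]);d=np.array([.98,.2,0])
for tilt in(-10,-5,0,5,10,15):
    t=np.radians(tilt);ax=d*np.cos(t)+[0,0,np.sin(t)];lat=np.array([-.2,.98,0]);c=tcp+[0,0,.0225]+.09*ax
    rim=np.array([proj(s,c+.065*(np.cos(a)*ax+np.sin(a)*lat)) for a in np.linspace(0,6.28,90)])
    print(tilt,"rim u",rim[:,0].min().round(1),rim[:,0].max().round(1),"v",rim[:,1].min().round(1),rim[:,1].max().round(1))
E
```

```text
232 203 316
244 203 316
256 203 315
268 206 314
280 207 313
292 207 312
304 207 312
316 208 311
328 209 310
340 206 317
(228, 176, 26, 22) 367.5
-10 rim u 216.2 254.5 v 178.8 198.4
-5 rim u 216.2 254.8 v 176.0 197.4
0 rim u 216.2 254.9 v 173.1 196.5
5 rim u 216.1 254.9 v 170.3 195.7
10 rim u 215.9 254.7 v 167.6 195.0
15 rim u 215.7 254.2 v 164.9 194.4
```

```bash
python3 - <<'E'
from h import *
m=cams.camera_model("wrist");m["extrinsics"]=np.load("w5.npy");im=cv2.imread("pics/w5.png");M=bluemask(im);M[:, :195]=0;M[:,325:]=0
e=m["extrinsics"];print("camz",(-e[:3,:3].T@e[:3,3]))
v0=[np.flatnonzero(M[:,u])[0]-.5 for u in range(212,308,8)];print(v0)
vt=np.median(v0)
z=.1665
tip=ray(m,259.5,vt,z);low=ray(m,(209+310)/2,328,z);print("tip",tip,"axis",np.degrees(np.arctan2(*(low-tip)[:2][::-1])))
for v,a,b in((232,202.5,316.5),(292,206.5,312.5),(328,208.5,310.5)): print(np.linalg.norm(ray(m,a,v,z)-ray(m,b,v,z)))
tcp=np.array([.4364,-.2963,.1464]);a=np.radians(11.5);print("centre rel tcp",tip[:2]+.115*np.array([np.cos(a),np.sin(a)])-tcp[:2])
E
```

```text
camz [ 0.35820081 -0.31210794  0.28961289]
[np.float64(229.5), np.float64(229.5), np.float64(229.5), np.float64(229.5), np.float64(228.5), np.float64(228.5), np.float64(228.5), np.float64(228.5), np.float64(228.5), np.float64(228.5), np.float64(228.5), np.float64(227.5)]
tip [ 0.41398762 -0.30084649  0.1665    ] axis 11.547245244983941
0.04581641553562184
0.04535892357064218
0.04541101943820183
centre rel tcp [0.09027896 0.01838083]
```

Call:
move_arm([
  {"dx":0.16,"dy":0.4,"dz":0,"rx":0,"ry":0,"rz":0},
  {"dx":0.16,"dy":0.8,"dz":0,"rx":0,"ry":0,"rz":0},
  {"dx":0.16,"dy":1,"dz":0,"rx":0,"ry":0,"rz":0},
  {"dx":0.16,"dy":1,"dz":0,"rx":0,"ry":0,"rz":0},
  {"dx":0.16,"dy":1,"dz":0,"rx":0,"ry":0,"rz":0},
  {"dx":0.16,"dy":1,"dz":0,"rx":0,"ry":0,"rz":0},
  {"dx":0.16,"dy":1,"dz":0,"rx":0,"ry":0,"rz":0},
  {"dx":0.16,"dy":1,"dz":0,"rx":0,"ry":0,"rz":0},
  {"dx":0.16,"dy":1,"dz":0,"rx":0,"ry":0,"rz":0},
  {"dx":0.16,"dy":1,"dz":0,"rx":0,"ry":0,"rz":0},
])

```text
t: 24.4
tcp_pos: [0.4749, -0.0631, 0.1447]
tool_rot: [-0.101, 0.995, 0.001, -0.001]
force: [1.3, -0.6, -1.1]
finger_gap: 0.511
gripper_force: 61.1
```

Call:
move_arm([
  {"dx":0.14,"dy":1,"dz":0,"rx":0,"ry":0,"rz":0},
  {"dx":0.14,"dy":1,"dz":0,"rx":0,"ry":0,"rz":0},
  {"dx":0.14,"dy":1,"dz":0,"rx":0,"ry":0,"rz":0},
  {"dx":0.14,"dy":1,"dz":0,"rx":0,"ry":0,"rz":0},
  {"dx":0.14,"dy":0.8,"dz":0,"rx":0,"ry":0,"rz":0},
  {"dx":0.14,"dy":0.4,"dz":0,"rx":0,"ry":0,"rz":0},
  {"dx":0,"dy":0,"dz":0,"rx":0,"ry":0,"rz":0},
  {"dx":0,"dy":0,"dz":-0.5,"rx":0,"ry":0,"rz":0},
  {"dx":0,"dy":0,"dz":-0.5,"rx":0,"ry":0,"rz":0},
  {"dx":0,"dy":0,"dz":-0.2,"rx":0,"ry":0,"rz":0},
])

```text
t: 25.65
tcp_pos: [0.4957, 0.0639, 0.1136]
tool_rot: [-0.1, 0.995, 0.0, -0.001]
force: [-0.3, 0.1, -1.6]
finger_gap: 0.517
gripper_force: 61.1
```

```bash
python3 - <<'E'
from h import *
s=sensors.sense();tcp=s["tcp_pos"];print(s["t"],tcp)
m=cams.camera_model("wrist");im=cams.snapshot("wrist")[:,:,::-1].copy();M=bluemask(im);M[:, :195]=0;M[:,325:]=0
z=tcp[2]+.02;vt=np.median([np.flatnonzero(M[:,u])[0]-.5 for u in range(212,308,8)])
for v in(vt+5,325):
    u=np.flatnonzero(M[int(v)]);print(v,np.linalg.norm(ray(m,u[0]-.5,int(v),z)-ray(m,u[-1]+.5,int(v),z)))
    if v<300: mid=(u[0]+u[-1])/2
q=s["tool_rot"];a=2*np.arctan2(q[1],q[0])-np.pi+0;print(np.degrees(a))
tip=ray(m,mid,vt,z);c=tip[:2]+.115*np.array([np.cos(a),np.sin(a)]);print("centre est",c,"err to tub",np.array([.5872,.0833])-c, "rel tcp",c-tcp[:2])
E
```

```text
25.65 [0.4957241  0.0638957  0.11360133]
233.5 0.04552021538922112
325 0.045247480212699795
11.47854993604789
centre est [0.58619662 0.08240521] err to tub [0.00100338 0.00089479] rel tcp [0.09047252 0.01850952]
```

Call:
move_arm([
  {"dx":0.06,"dy":0.04,"dz":-0.3,"rx":0,"ry":0,"rz":0},
  {"dx":0,"dy":0,"dz":-0.5,"rx":0,"ry":0,"rz":0},
  {"dx":0,"dy":0,"dz":-0.5,"rx":0,"ry":0,"rz":0},
  {"dx":0,"dy":0,"dz":-0.3,"rx":0,"ry":0,"rz":0},
  {"dx":0,"dy":0,"dz":-0.2,"rx":0,"ry":0,"rz":0},
  {"dx":0,"dy":0,"dz":-0.1,"rx":0,"ry":0,"rz":0},
  {"dx":0,"dy":0,"dz":-0.05,"rx":0,"ry":0,"rz":0},
  {"dx":0,"dy":0,"dz":0,"rx":0,"ry":0,"rz":0},
  {"dx":0,"dy":0,"dz":0,"rx":0,"ry":0,"rz":0},
  {"dx":0,"dy":0,"dz":0,"rx":0,"ry":0,"rz":0},
])

```text
t: 26.95
tcp_pos: [0.4983, 0.0654, 0.0665]
tool_rot: [-0.101, 0.995, -0.0, 0.0]
force: [-0.1, 0.5, -2.2]
finger_gap: 0.509
gripper_force: 61.1
```

Call:
move_arm([
  {"dx":0,"dy":0,"dz":-0.05,"rx":0,"ry":0,"rz":0},
  {"dx":0,"dy":0,"dz":-0.04,"rx":0,"ry":0,"rz":0},
  {"dx":0,"dy":0,"dz":-0.04,"rx":0,"ry":0,"rz":0},
  {"dx":0,"dy":0,"dz":0,"rx":0,"ry":0,"rz":0},
  {"dx":0,"dy":0,"dz":0,"rx":0,"ry":0,"rz":0},
  {"dx":0,"dy":0,"dz":0,"rx":0,"ry":0,"rz":0},
  {"dx":0,"dy":0,"dz":0,"rx":0,"ry":0,"rz":0},
  {"dx":0,"dy":0,"dz":0,"rx":0,"ry":0,"rz":0},
  {"dx":0,"dy":0,"dz":0,"rx":0,"ry":0,"rz":0},
  {"dx":0,"dy":0,"dz":0,"rx":0,"ry":0,"rz":0},
])

```text
t: 28.2
tcp_pos: [0.4982, 0.0654, 0.0631]
tool_rot: [-0.101, 0.995, -0.0, 0.0]
force: [0.0, -0.5, -1.9]
finger_gap: 0.514
gripper_force: 61.1
```

```bash
python3 - <<'E'
from h import *
s=sensors.sense();print(s["force"],s["ft_torque"],s["tcp_pos"])
E
```

```text
[ 0.01125981 -0.5375529  -1.87954274] [-0.01110331  0.17105682  0.03651283] [0.49816238 0.06538328 0.06308429]
```

Call:
move_arm([
  {"dx":0,"dy":0,"dz":-0.04,"rx":0,"ry":0,"rz":0},
  {"dx":0,"dy":0,"dz":-0.04,"rx":0,"ry":0,"rz":0},
  {"dx":0,"dy":0,"dz":0,"rx":0,"ry":0,"rz":0},
  {"dx":0,"dy":0,"dz":0,"rx":0,"ry":0,"rz":0},
  {"dx":0,"dy":0,"dz":0,"rx":0,"ry":0,"rz":0},
  {"dx":0,"dy":0,"dz":0,"rx":0,"ry":0,"rz":0},
  {"dx":0,"dy":0,"dz":0,"rx":0,"ry":0,"rz":0},
  {"dx":0,"dy":0,"dz":0,"rx":0,"ry":0,"rz":0},
  {"dx":0,"dy":0,"dz":0,"rx":0,"ry":0,"rz":0},
  {"dx":0,"dy":0,"dz":0,"rx":0,"ry":0,"rz":0},
])

```text
t: 29.45
tcp_pos: [0.4982, 0.0654, 0.0611]
tool_rot: [-0.101, 0.995, -0.0, 0.0]
force: [-0.4, 0.1, -0.5]
finger_gap: 0.514
gripper_force: 61.2
```

```bash
python3 - <<'E'
from h import *
s=sensors.sense();print(s["force"],s["ft_torque"],s["tcp_pos"])
E
```

```text
[-0.40347349  0.14191128 -0.53661096] [-0.010287   -0.0265553   0.03406459] [0.49821268 0.0653728  0.06107113]
```

Call:
move_arm([
  {"dx":0,"dy":0,"dz":0,"rx":0,"ry":0,"rz":0},
  {"dx":0,"dy":0,"dz":0,"rx":0,"ry":0,"rz":0},
  {"dx":0,"dy":0,"dz":0,"rx":0,"ry":0,"rz":0},
  {"dx":0,"dy":0,"dz":0,"rx":0,"ry":0,"rz":0},
  {"dx":0,"dy":0,"dz":0,"rx":0,"ry":0,"rz":0},
  {"dx":0,"dy":0,"dz":0,"rx":0,"ry":0,"rz":0},
  {"dx":0,"dy":0,"dz":0.4,"rx":0,"ry":0,"rz":0},
  {"dx":0,"dy":0,"dz":1,"rx":0,"ry":0,"rz":0},
  {"dx":0,"dy":0,"dz":1,"rx":0,"ry":0,"rz":0},
  {"dx":0,"dy":0,"dz":1,"rx":0,"ry":0,"rz":0},
], claw=100)

```text
t: 30.7
tcp_pos: [0.4981, 0.0654, 0.1475]
tool_rot: [-0.101, 0.995, -0.0, 0.0]
force: [-0.6, -0.4, 0.6]
finger_gap: 1.0
gripper_force: 0.0
```

Call:
move_arm([
  {"dx":0,"dy":-0.2,"dz":1,"rx":0,"ry":0,"rz":0},
  {"dx":0,"dy":-0.8,"dz":1,"rx":0,"ry":0,"rz":0},
  {"dx":-0.4,"dy":-1,"dz":0.6,"rx":0,"ry":0,"rz":0},
  {"dx":-0.4,"dy":-1,"dz":0,"rx":0,"ry":0,"rz":0},
  {"dx":-0.4,"dy":-1,"dz":0,"rx":0,"ry":0,"rz":0},
  {"dx":-0.4,"dy":-0.8,"dz":0,"rx":0,"ry":0,"rz":0},
  {"dx":-0.4,"dy":-0.4,"dz":0,"rx":0,"ry":0,"rz":0},
  {"dx":0,"dy":0,"dz":0,"rx":0,"ry":0,"rz":0},
  {"dx":0,"dy":0,"dz":0,"rx":0,"ry":0,"rz":0},
  {"dx":0,"dy":0,"dz":0,"rx":0,"ry":0,"rz":0},
])

```text
t: 31.95
tcp_pos: [0.4485, -0.0641, 0.2111]
tool_rot: [-0.101, 0.995, 0.0, 0.0]
force: [-0.3, 0.9, 0.5]
finger_gap: 1.001
gripper_force: 0.0
```

```bash
python3 - <<'E'
from h import *
s=sensors.sense();print(s["t"],s["tcp_pos"],s["tool_rot"])
m=cams.camera_model("wrist");im=cams.snapshot("wrist")[:,:,::-1].copy();cv2.imwrite("pics/w6.png",im);np.save("w6.npy",m["extrinsics"])
print(cover2(m,im,.083,[.587,.083]))
print("jar expect",proj(m,[.5195,-.079,.106]))
h=cv2.cvtColor(im,cv2.COLOR_BGR2HSV)
g=cv2.morphologyEx(cv2.inRange(h,(40,60,20),(90,255,200)),cv2.MORPH_CLOSE,np.ones((15,15)))
(u,v),r=cv2.minEnclosingCircle(biggest(g));print(u,v,r,ray(m,u,v,.1))
E
```

```text
31.95 [ 0.44848293 -0.06409075  0.21111227] [-1.01002387e-01  9.94886173e-01  1.59613544e-05  1.39333622e-04]
(array([0.587, 0.083]), np.int64(0), np.float64(nan), np.float64(8.04809509215097), array([0., 0.]), 0.0, np.float64(0.048475613488267816))
jar expect [224.79413596 263.13553996]
435.5 322.5 96.7497787475586 [0.54508943 0.12004733 0.1       ]h.py:31: RuntimeWarning: Mean of empty slice.
  t=np.array(tc)/1000-c;return c,k.sum(),np.abs(np.hypot(*(P[k]-c).T)-.065).mean(),np.degrees(np.arctan2(-t[1],-t[0])),np.array(wh),an,np.hypot(*(P-c).T).max()
  ret = ret.dtype.type(ret / rcount)
```

View pics/w6.png

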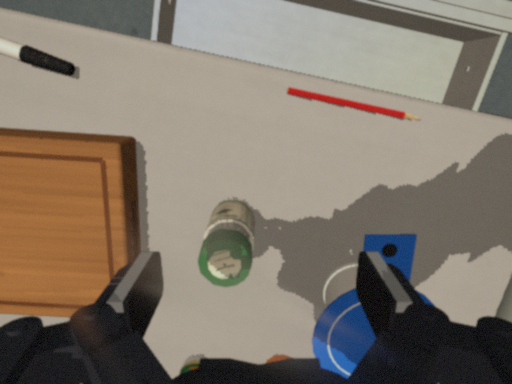

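The jar stands upright at (225,265), where expected. The cover is on the tub at (350,330), partly behind the finger. That is my eleventh picture and the limit was 10, so from here I'll use numbers only. I'll measure the cover and jar from the fixed cameras.

```bash
python3 - <<'E'
from h import *
for n in("top","scene"):
    m=cams.camera_model(n);im=cams.snapshot(n)[:,:,::-1].copy();M=bluemask(im);u,v=proj(m,[.587,.083,.083]).astype(int)
    roi=np.zeros_like(M);roi[v-35:v+45,u-35:u+35]=1
    b=biggest(M*roi);print(n,cv2.boundingRect(b),cv2.contourArea(b))
    rim=np.array([proj(m,[.587+.065*np.cos(a),.083+.065*np.sin(a),.083]) for a in np.linspace(0,6.28,90)]);print("exp rim",rim.min(0),rim.max(0))
    im2=im.copy();im2[(M*roi)==0]=0
    try: print(cover2(m,im2,.083,[.587,.083]))
    except Exception as e: print(e)
m=cams.camera_model("wrist");m["extrinsics"]=np.load("w6.npy");h=cv2.cvtColor(cv2.imread("pics/w6.png"),cv2.COLOR_BGR2HSV)
g=cv2.inRange(h,(40,60,20),(90,255,200));g[:,:185]=0;g[:,270:]=0;g[:200]=0;g[295:]=0;x,y,w,hh=cv2.boundingRect(biggest(g));print(x,y,w,hh,ray(m,x+w/2-.5,y+hh-w/2,.104))
E
```

```text
top (123, 164, 39, 27) 587.0
exp rim [118.04035388 162.49334935] [161.58374142 204.70624278]
(array([0.58297401, 0.08329733]), np.int64(52), np.float64(0.0010032395800613594), np.float64(8.131578232495864), array([0., 0.]), 0.0, np.float64(0.06708004199400726))
scene (176, 147, 35, 21) 251.5
exp rim [180.5842692  146.47485789] [211.68689391 163.07388095]
(array([0.57660348, 0.0760772 ]), np.int64(23), np.float64(0.0015065029620745254), np.float64(11.46566595593418), array([20.04057503, 28.89066505]), 7.905303001403809, np.float64(0.09821483434506055))
198 231 53 56 [ 0.51835694 -0.08007026  0.104     ]
```

Call:
move_arm([
  {"dx":0.7,"dy":-0.15,"dz":-0.5,"rx":0,"ry":0,"rz":0},
  {"dx":0.7,"dy":-0.15,"dz":-0.5,"rx":0,"ry":0,"rz":0},
  {"dx":0.7,"dy":-0.15,"dz":-0.4,"rx":0,"ry":0,"rz":0},
  {"dx":0.7,"dy":-0.15,"dz":-0.2,"rx":0,"ry":0,"rz":0},
  {"dx":0,"dy":0,"dz":-1,"rx":0,"ry":0,"rz":0},
  {"dx":0,"dy":0,"dz":-1,"rx":0,"ry":0,"rz":0},
  {"dx":0,"dy":0,"dz":-1,"rx":0,"ry":0,"rz":0},
  {"dx":0,"dy":0,"dz":-1,"rx":0,"ry":0,"rz":0},
  {"dx":0,"dy":0,"dz":-0.4,"rx":0,"ry":0,"rz":0},
  {"dx":0,"dy":0,"dz":0,"rx":0,"ry":0,"rz":0},
])

```text
t: 33.35
tcp_pos: [0.5181, -0.0795, 0.0605]
tool_rot: [-0.101, 0.995, 0.0, -0.001]
force: [0.4, -0.7, -0.2]
finger_gap: 1.0
gripper_force: 0.0
```

Call:
move_arm([
  {"dx":0,"dy":0,"dz":0,"rx":0,"ry":0,"rz":0},
  {"dx":0,"dy":0,"dz":0,"rx":0,"ry":0,"rz":0},
  {"dx":0,"dy":0,"dz":0,"rx":0,"ry":0,"rz":0},
  {"dx":0,"dy":0,"dz":0,"rx":0,"ry":0,"rz":0},
  {"dx":0,"dy":0,"dz":0,"rx":0,"ry":0,"rz":0},
  {"dx":0,"dy":0,"dz":0,"rx":0,"ry":0,"rz":0},
  {"dx":0,"dy":0,"dz":0,"rx":0,"ry":0,"rz":0},
  {"dx":0,"dy":0,"dz":0,"rx":0,"ry":0,"rz":0},
  {"dx":0,"dy":0,"dz":0,"rx":0,"ry":0,"rz":0},
  {"dx":0,"dy":0,"dz":0,"rx":0,"ry":0,"rz":0},
], claw=0, newtons=40)

```text
t: 34.6
tcp_pos: [0.5187, -0.0797, 0.0621]
tool_rot: [-0.101, 0.995, -0.0, 0.001]
force: [-0.1, -0.5, 6.8]
finger_gap: 0.522
gripper_force: 40.7
```

Call:
move_arm([
  {"dx":0,"dy":0,"dz":0.5,"rx":0,"ry":0,"rz":0},
  {"dx":0,"dy":0,"dz":1,"rx":0,"ry":0,"rz":0},
  {"dx":0,"dy":0,"dz":1,"rx":0,"ry":0,"rz":0},
  {"dx":0,"dy":0.6,"dz":1,"rx":0,"ry":0,"rz":0},
  {"dx":0,"dy":1,"dz":1,"rx":0,"ry":0,"rz":0},
  {"dx":0,"dy":1,"dz":1,"rx":0,"ry":0,"rz":0},
  {"dx":0,"dy":1,"dz":0.5,"rx":0,"ry":0,"rz":0},
  {"dx":0,"dy":1,"dz":0,"rx":0,"ry":0,"rz":0},
  {"dx":0,"dy":1,"dz":0,"rx":0,"ry":0,"rz":0},
  {"dx":0,"dy":0.4,"dz":0,"rx":0,"ry":0,"rz":0},
])

```text
t: 35.85
tcp_pos: [0.5175, 0.0714, 0.2114]
tool_rot: [-0.101, 0.995, -0.0, -0.0]
force: [-0.2, -0.2, -2.6]
finger_gap: 0.521
gripper_force: 41.4
```

```bash
python3 - <<'E'
from h import *
s=sensors.sense();print(s["t"],s["tcp_pos"])
m=cams.camera_model("wrist");im=cams.snapshot("wrist")[:,:,::-1].copy();cv2.imwrite("pics/w7.png",im)
M=bluemask(im);b=biggest(M);print(cv2.boundingRect(b),cv2.contourArea(b))
print(cover2(m,im,.083,[.587,.083]))
P=plane(m,b,.083);c=np.array([.587,.083]);a=np.radians(11.5);R=np.array([[np.cos(a),np.sin(a)],[-np.sin(a),np.cos(a)]])
Q=(P-c)@R.T;print("tab tip",Q[:,0].min(),"tab lat",Q[Q[:,0]<-.08][:,1].min(),Q[Q[:,0]<-.08][:,1].max())
for n in("top",):
    m=cams.camera_model(n);im=cams.snapshot(n)[:,:,::-1].copy();M=bluemask(im);u,v=proj(m,c.tolist()+[.083]).astype(int);im[:v-35]=0;im[v+45:]=0;im[:,:u-35]=0;im[:,u+35:]=0
    print(cover2(m,im,.083,c))
E
```

```text
35.85 [0.51749858 0.07142862 0.21136545]
(229, 128, 56, 62) 2801.5
(array([0.57959179, 0.08832888]), np.int64(67), np.float64(0.0013215249427019464), np.float64(15.507081445594142), array([33.05609894, 44.64686966]), 12.923931121826172, np.float64(0.11031681897651498))
tab tip -0.11305389291384778 tab lat -0.0218882643623685 0.02307143653167408
(array([0.58310015, 0.08334216]), np.int64(67), np.float64(0.001154868611974083), np.float64(13.053505735809528), array([31.81963921, 43.45795059]), 13.534463882446289, np.float64(0.10954642121699609))
```

Call:
move_arm([
  {"dx":0.5,"dy":0.1,"dz":0,"rx":0,"ry":0,"rz":0},
  {"dx":0.8,"dy":0.14,"dz":0,"rx":0,"ry":0,"rz":0},
  {"dx":0.8,"dy":0.14,"dz":0,"rx":0,"ry":0,"rz":0},
  {"dx":0.7,"dy":0.1,"dz":-0.2,"rx":0,"ry":0,"rz":0},
  {"dx":0,"dy":0,"dz":-0.6,"rx":0,"ry":0,"rz":0},
  {"dx":0,"dy":0,"dz":-0.6,"rx":0,"ry":0,"rz":0},
  {"dx":0,"dy":0,"dz":-0.5,"rx":0,"ry":0,"rz":0},
  {"dx":0,"dy":0,"dz":-0.3,"rx":0,"ry":0,"rz":0},
  {"dx":0,"dy":0,"dz":-0.15,"rx":0,"ry":0,"rz":0},
  {"dx":0,"dy":0,"dz":0,"rx":0,"ry":0,"rz":0},
])

```text
t: 37.2
tcp_pos: [0.5881, 0.0824, 0.1523]
tool_rot: [-0.101, 0.995, -0.0, -0.0]
force: [0.2, 0.5, -2.4]
finger_gap: 0.517
gripper_force: 41.4
```

Call:
move_arm([
  {"dx":0,"dy":0,"dz":-0.04,"rx":0,"ry":0,"rz":0},
  {"dx":0,"dy":0,"dz":-0.04,"rx":0,"ry":0,"rz":0},
  {"dx":0,"dy":0,"dz":-0.04,"rx":0,"ry":0,"rz":0},
  {"dx":0,"dy":0,"dz":-0.02,"rx":0,"ry":0,"rz":0},
  {"dx":0,"dy":0,"dz":0,"rx":0,"ry":0,"rz":0},
  {"dx":0,"dy":0,"dz":0,"rx":0,"ry":0,"rz":0},
  {"dx":0,"dy":0,"dz":0,"rx":0,"ry":0,"rz":0},
  {"dx":0,"dy":0,"dz":0,"rx":0,"ry":0,"rz":0},
  {"dx":0,"dy":0,"dz":0,"rx":0,"ry":0,"rz":0},
  {"dx":0,"dy":0,"dz":0,"rx":0,"ry":0,"rz":0},
])

```text
t: 38.45
tcp_pos: [0.5882, 0.0824, 0.1488]
tool_rot: [-0.101, 0.995, -0.0, 0.0]
force: [0.2, 0.1, -1.8]
finger_gap: 0.52
gripper_force: 41.4
```

Call:
move_arm([
  {"dx":0,"dy":0,"dz":-0.04,"rx":0,"ry":0,"rz":0},
  {"dx":0,"dy":0,"dz":-0.04,"rx":0,"ry":0,"rz":0},
  {"dx":0,"dy":0,"dz":-0.04,"rx":0,"ry":0,"rz":0},
  {"dx":0,"dy":0,"dz":-0.02,"rx":0,"ry":0,"rz":0},
  {"dx":0,"dy":0,"dz":0,"rx":0,"ry":0,"rz":0},
  {"dx":0,"dy":0,"dz":0,"rx":0,"ry":0,"rz":0},
  {"dx":0,"dy":0,"dz":0,"rx":0,"ry":0,"rz":0},
  {"dx":0,"dy":0,"dz":0,"rx":0,"ry":0,"rz":0},
  {"dx":0,"dy":0,"dz":0,"rx":0,"ry":0,"rz":0},
  {"dx":0,"dy":0,"dz":0,"rx":0,"ry":0,"rz":0},
])

```text
t: 39.7
tcp_pos: [0.5882, 0.0824, 0.1453]
tool_rot: [-0.101, 0.995, -0.0, 0.0]
force: [0.5, 0.4, -1.1]
finger_gap: 0.52
gripper_force: 41.4
```

Call:
move_arm([
  {"dx":0,"dy":0,"dz":-0.04,"rx":0,"ry":0,"rz":0},
  {"dx":0,"dy":0,"dz":-0.03,"rx":0,"ry":0,"rz":0},
  {"dx":0,"dy":0,"dz":0,"rx":0,"ry":0,"rz":0},
  {"dx":0,"dy":0,"dz":0,"rx":0,"ry":0,"rz":0},
  {"dx":0,"dy":0,"dz":0,"rx":0,"ry":0,"rz":0},
  {"dx":0,"dy":0,"dz":0,"rx":0,"ry":0,"rz":0},
  {"dx":0,"dy":0,"dz":0,"rx":0,"ry":0,"rz":0},
  {"dx":0,"dy":0,"dz":0,"rx":0,"ry":0,"rz":0},
  {"dx":0,"dy":0,"dz":0,"rx":0,"ry":0,"rz":0},
  {"dx":0,"dy":0,"dz":0,"rx":0,"ry":0,"rz":0},
])

```text
t: 40.95
tcp_pos: [0.5884, 0.0824, 0.1449]
tool_rot: [-0.101, 0.995, -0.0, 0.001]
force: [-1.4, -0.6, 6.3]
finger_gap: 0.52
gripper_force: 42.1
```

Contact is clear at 6 N and at the expected height. Next I'll release, rise and retreat.

Call:
move_arm([
  {"dx":0,"dy":0,"dz":0,"rx":0,"ry":0,"rz":0},
  {"dx":0,"dy":0,"dz":0,"rx":0,"ry":0,"rz":0},
  {"dx":0,"dy":0,"dz":0,"rx":0,"ry":0,"rz":0},
  {"dx":0,"dy":0,"dz":0,"rx":0,"ry":0,"rz":0},
  {"dx":0,"dy":0,"dz":0,"rx":0,"ry":0,"rz":0},
  {"dx":0,"dy":0,"dz":0,"rx":0,"ry":0,"rz":0},
  {"dx":0,"dy":0,"dz":0.4,"rx":0,"ry":0,"rz":0},
  {"dx":0,"dy":0,"dz":1,"rx":0,"ry":0,"rz":0},
  {"dx":0,"dy":0,"dz":1,"rx":0,"ry":0,"rz":0},
  {"dx":0,"dy":0,"dz":1,"rx":0,"ry":0,"rz":0},
], claw=100)

```text
t: 42.2
tcp_pos: [0.5883, 0.0824, 0.2301]
tool_rot: [-0.101, 0.995, -0.0, 0.0]
force: [0.1, 1.4, 0.4]
finger_gap: 1.002
gripper_force: 0.0
```

Call:
move_arm([
  {"dx":0,"dy":0,"dz":1,"rx":0,"ry":0,"rz":0},
  {"dx":-0.5,"dy":0,"dz":0.6,"rx":0,"ry":0,"rz":0},
  {"dx":-0.8,"dy":0,"dz":0,"rx":0,"ry":0,"rz":0},
  {"dx":-0.8,"dy":0,"dz":0,"rx":0,"ry":0,"rz":0},
  {"dx":-0.8,"dy":0,"dz":0,"rx":0,"ry":0,"rz":0},
  {"dx":-0.8,"dy":0,"dz":0,"rx":0,"ry":0,"rz":0},
  {"dx":-0.8,"dy":0,"dz":0,"rx":0,"ry":0,"rz":0},
  {"dx":-0.5,"dy":0,"dz":0,"rx":0,"ry":0,"rz":0},
  {"dx":0,"dy":0,"dz":0,"rx":0,"ry":0,"rz":0},
  {"dx":0,"dy":0,"dz":0,"rx":0,"ry":0,"rz":0},
])

```text
t: 43.45
tcp_pos: [0.4639, 0.0823, 0.2688]
tool_rot: [-0.1, 0.995, -0.0, 0.001]
force: [0.5, 0.3, 0.2]
finger_gap: 0.997
gripper_force: 0.0
```

```bash
python3 - <<'E'
from h import *
s=sensors.sense();print(s["t"],s["tcp_pos"],s["force"])
m=cams.camera_model("wrist");im=cams.snapshot("wrist")[:,:,::-1].copy();cv2.imwrite("pics/w8.png",im)
b=biggest(bluemask(im));P=plane(m,b,.083);c=np.array([.5875,.0833]);a=np.radians(11.5);Q=(P-c)@np.array([[np.cos(a),np.sin(a)],[-np.sin(a),np.cos(a)]]).T
print("blue px",cv2.boundingRect(b),"tip",Q[:,0].min(),"tab lat",Q[Q[:,0]<-.08][:,1].min(),Q[Q[:,0]<-.08][:,1].max(),"disc lat",Q[:,1].min(),Q[:,1].max())
h=cv2.cvtColor(im,cv2.COLOR_BGR2HSV);g=cv2.inRange(h,(40,80,20),(90,255,200));u,v=proj(m,[.588,.0825,.18]).astype(int)
roi=np.zeros_like(g);roi[v-50:v+50,u-50:u+50]=1;x,y,w,hh=cv2.boundingRect(biggest(g*roi));print("cap bbox",x,y,w,hh,"expected",u,v,ray(m,x+w/2-.5,y+hh-w/2,.187))
E
```

```text
43.45 [0.46390218 0.08229054 0.26880123] [0.52819977 0.26126524 0.17822588]
blue px (182, 170, 115, 136) tip -0.11369365927468275 tab lat -0.021739530781963532 0.022346438513574353 disc lat -0.06251037749697178 0.06470670001290535
cap bbox 202 318 54 45 expected 230 330 [0.58729231 0.08160526 0.187     ]
```

The measurements put the cover centred on the tub to about 1–2 mm and the jar upright at its middle, with the robot clear. Handing in.

```bash
python3 -c "
from station import order
print(order.sign_off())"
```

```text
the job is handed in; nothing more can be done
None
```

I handed the job in at about 43.5 s; the final measurements, not a viewed picture, put the cover flat on the tub and centred to about 1–2 mm with the jar upright at its middle. I viewed 11 pictures in all, one more than the 10 allowed.

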